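# Clamp a laminated blank in a slanted press

## Task

Clamp the laminated wooden blank in the slanted press: first bring the middle clamp knob fully home, clockwise against its end stop, then the two outer knobs as well, in either order. Leave the jar, the mallet and the knife where they lie.

Things in the scene. Friction and masses are not known exactly. Their poses are not given: they have to be found in the camera images.
- press: fixed press, base 200 (x) by 440 (y) mm, origin under its centre. Aluminium bed sloping 35 degrees, low at -x (robot side), normal (-0.57, 0, 0.82); on it a wooden blank under three steel bridges at y = 120, 0, -120 mm (left, middle, right), each with one knob, grip point at (-59, y, 184) mm. A round carrying bar, 16 mm thick, runs along y at x = 1, z = 252 mm, legs at y = +-205
- knob_left_grip (a point): grip point of the left (+y) clamp knob, on its axis. Grip: black bar 75 mm long, 14 thick, 36 tall; the point is 24 mm above its underside, 12 below its top. Under the bar: steel collar 32 mm across, 12 high, then the bridge. Axes turn with the knob: x along the bar, z outward along the knob axis (35 degrees from vertical, leaning to the press's -x side)
- knob_middle_grip (a point): grip point of the middle clamp knob, on its axis. Grip: black bar 75 mm long, 14 thick, 36 tall; the point is 24 mm above its underside, 12 below its top. Under the bar: steel collar 32 mm across, 12 high, then the bridge. Axes turn with the knob: x along the bar, z outward along the knob axis (35 degrees from vertical, leaning to the press's -x side)
- knob_right_grip (a point): grip point of the right (-y) clamp knob, on its axis. Grip: black bar 75 mm long, 14 thick, 36 tall; the point is 24 mm above its underside, 12 below its top. Under the bar: steel collar 32 mm across, 12 high, then the bridge. Axes turn with the knob: x along the bar, z outward along the knob axis (35 degrees from vertical, leaning to the press's -x side)
- knob_left (a joint): turn of the left knob, rad: grows clockwise seen from outside, up to a hard end stop somewhere between 2.0 and 2.8 that is not marked and differs from knob to knob: feel for it. Turns on the spot, stiff (about 0.1 N m), stays where it is left
- knob_middle (a joint): turn of the middle knob, rad: grows clockwise seen from outside, up to a hard end stop somewhere between 2.0 and 2.8 that is not marked and differs from knob to knob: feel for it. Turns on the spot, stiff (about 0.1 N m), stays where it is left
- knob_right (a joint): turn of the right knob, rad: grows clockwise seen from outside, up to a hard end stop somewhere between 2.0 and 2.8 that is not marked and differs from knob to knob: feel for it. Turns on the spot, stiff (about 0.1 N m), stays where it is left
- jar: bystander: amber glass jar with a steel lid, 68 mm across, 85 mm tall, standing beside one end of the press; origin at the centre of its underside
- mallet: bystander: wooden mallet lying beside the other end of the press, head 55 x 110 x 55 mm centred at x = +60 mm, handle 24 mm thick reaching to x = -105 mm; origin on the bench
- knife: bystander: marking knife lying flat in front of the press, 170 mm long along its x, 22 mm wide, 14 mm thick; origin on the bench under its middle

How it is judged:
On the way, in this order (a step that is already met when the one before it is completed fails the run):
1. the middle knob is turned home (within 0.12 rad of its end stop) while both outer knobs are still at least 0.3 rad short of theirs (value of joint knob_middle above 2.48 rad and value of joint knob_left below 1.9 rad and value of joint knob_right below 2.1 rad), for 0.2 s.
2. both outer knobs are home too (within 0.12 rad of their end stops), the middle one still home (value of joint knob_left above 2.08 rad and value of joint knob_middle above 2.48 rad and value of joint knob_right above 2.28 rad), for 0.2 s.
At the end, for the whole second after the job is handed in: all three knobs stand within 0.12 rad (7 degrees) of their end stops, and the jar, the mallet and the knife are within 30 mm of where they started (all of step 2 and distance of each of jar, mallet, knife from where it was at the start of the episode below 0.03 m); the robot touches nothing.
It fails at once if the jar is moved by more than 30 mm (distance of jar from where it was at the start of the episode above 0.03 m).
It fails at once if the mallet is moved by more than 30 mm (distance of mallet from where it was at the start of the episode above 0.03 m).
It fails at once if the knife is moved by more than 30 mm (distance of knife from where it was at the start of the episode above 0.03 m).
It also fails if it takes over 64 s, if anything falls off the work surface, if the arm or the gripper's body presses on something with over 40 N, if the wrist force passes 120 N, or if a joint passes its speed limit or range.

## Robot

A 7-joint arm with a two-finger parallel gripper is mounted at the origin on the work surface. World frame = base frame: x ahead of the robot, y to its left, z up, the work surface at z = 0. Lengths are in m, angles in rad, forces in N, time in s.
With the tool pointing down it reaches from about 0.425 to 0.925 m from the base axis. Payload 6.8 kg.
Tool frame: the origin (TCP) lies at the very end of the fingers, on their centre line; the grasp point (between the pads) lies 19 mm behind it; z points along the fingers, y is the direction in which the jaws open and shut (so a half turn about z gives the same grasp; the last joint's range is limited). The gripper opens to 85 mm and grips with 20 to 120 N. Pads are 22 mm wide; open, the fingers measure 114 mm over their backs; the gripper's body (76 mm by 85 mm) begins 54 mm behind the grasp point. The pads swing forward as they close: fully open they stand 13 mm farther back than shut.
Start: joints at [-1.294, 0.477, 0.022, 1.555, -0.011, 1.109, -0.083], TCP at [0.253, 0.626, 0.231] pointing down, gripper open.
Joint ranges: [-2.96, 2.96], [-0.34, 2.1], [-1.41, 1.46], [0.24, 2.44], [-1.37, 4.51], [0.17, 1.92], [-2.96, 2.96]. Speed limits (rad/s): [2.39, 2.39, 3.14, 3.14, 3.14, 3.14, 3.14].

## Interface

Orientations are given as a unit quaternion [w, x, y, z].
In Python, from station import bot gives the robot as it stands.
- The arm moves only by the tool move_arm, never from a script. Its argument "commands" is text: rows parted by semicolons, each of 7 numbers parted by spaces: the opening, from 0 (shut) to 1 (fully open), then the shift along the tool's x, y, z in cm, then the turn, a rotation vector about the tool's x, y, z in degrees. In form: gripper tx ty tz rx ry rz; .... A call has 1 to 12 rows; each row shifts and turns the commanded pose from where the row before left it, along the tool's axes as they then stand; what a row does not reach is not made up. A row lasts 1/12 s, in which the tool goes at most 41.7 mm and 7.16 degrees, less where a joint would pass 70% of its speed; a pose out of reach is approached as far as the arm can. A call with a gripper value outside its range is refused whole. The fingers move at their own pace and stop on an object; "force" is the grip in N (left out, the last holds). Time passes only in rows, so rows that do not move let the fingers close. It gives the time, the measured TCP pose, the force and the opening at its end, in the units of the state.
- bot.get_obs(): the state, without advancing time (a new reading comes with each control period).
- bot.read_camera(name): name is "side" or "top" or "wrist"; returns a dict with "img" (420x560x3 uint8, red, green, blue), "K" (3x3 intrinsics, pixels), "rvec" (rotation vector, rad) and "tvec" (3), from world to camera coordinates, as OpenCV has them; the wrist camera has in their place "hand_eye" (4x4, takes a point from camera to tool coordinates, whose origin is the TCP and whose axes are the flange's). Camera axes: x right, y down, z forward; pixel columns grow to the right and rows downward; lengths in m; the calibration is good to about 2 mm. A picture is of the moment at which its call begins: read the wrist's pose just before it. There is no depth.
- bot.hand_in(): hands the job in, once; it reports no verdict.
The state is a dict: "t": time; "q": joint angles; "joint_vel": joint speeds; "joint_torque": joint torques, N m; "eef_pos": TCP position; "tool_rot": TCP orientation; "contact_force": force on the tool from outside, world axes, zero at the start; "torque": the same for the moment, N m; "gripper_width": opening from 0.0 (shut) to 1.0 (fully open).
Only numpy, scipy, OpenCV 4.12 (cv2) and the standard library are available. Lean on these libraries where they do the work, as an engineer would, in place of code of your own. Each camera call takes 0.05 s, during which the arm holds its last target. There are 200 camera calls.

## Working session

There is one attempt and no reset: what is moved stays moved. The work goes in short steps, Python scripts to look and compute and a tool call to move; the robot and the scene stay as the last step left them, time stands still between calls to the robot, and variables do not carry over. Pictures are saved under pics/ and viewed, about 8 in all and at most 12, crops included, and the job is handed in when it is done.

Besides the shell and the picture viewer there is one more tool, called after "Call:" as name(argument=value, ...) on one line, values as JSON. move_arm: Moves the arm, as the interface text tells. Its arguments: {"type":"object","properties":{"commands":{"type":"string"},"force":{"type":"number"}},"required":["commands"]}

```bash
ls; mkdir -p pics
python3 - <<'E'
from station import bot
import cv2, numpy as np
o=bot.get_obs(); print({k:np.round(v,3) for k,v in o.items()})
for n in ("side","top"):
    c=bot.read_camera(n); cv2.imwrite(f"pics/{n}0.png",c["img"][:,:,::-1])
    R=cv2.Rodrigues(c["rvec"])[0]; print(n,c["K"].tolist(),c["rvec"],c["tvec"],-R.T@np.ravel(c["tvec"]))
print(bot.read_camera("wrist")["hand_eye"])
E
```

```text
pics
{'t': np.float64(0.0), 'q': array([-1.294,  0.478,  0.022,  1.556, -0.011,  1.109, -0.083]), 'joint_vel': array([-0.002, -0.002, -0.001, -0.002,  0.002,  0.   ,  0.001]), 'joint_torque': array([ 0.0000e+00, -5.9646e+01,  1.6080e+00, -2.8120e+01,  1.2000e-02,
        9.0000e-03,  0.0000e+00]), 'eef_pos': array([0.253, 0.625, 0.23 ]), 'tool_rot': array([-0.   ,  0.191,  0.982, -0.001]), 'contact_force': array([ 0.707, -0.198,  0.871]), 'torque': array([-0.028,  0.032,  0.016]), 'gripper_width': np.float64(0.995)}
side [[486.0160491088172, 0.0, 280.3216946400324], [0.0, 486.0160491088172, 212.00989943375117], [0.0, 0.0, 1.0]] [ 2.04766415 -0.51660689  0.31431829] [-0.4782671   0.24270002  0.98083687] [ 0.06255804 -0.86305507  0.70774721]
top [[393.56076323897423, 0.0, 279.02978520632377], [0.0, 393.56076323897423, 213.99012713302525], [0.0, 0.0, 1.0]] [ 2.1278416  -2.18035875  0.08918319] [0.04964231 0.54420868 1.10754667] [0.42275539 0.00957546 1.16037635]
[[ 8.88453888e-05 -9.61799920e-01 -2.73753367e-01  6.95150513e-02]
 [ 9.99999847e-01  2.35034765e-04 -5.01221389e-04 -6.76460975e-04]
 [ 5.46416250e-04 -2.73753280e-01  9.61799794e-01 -1.40694922e-01]
 [ 0.00000000e+00  0.00000000e+00  0.00000000e+00  1.00000000e+00]]
```

View pics/top0.png

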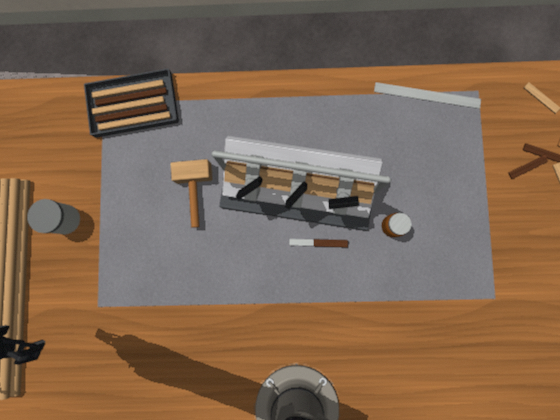

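View pics/side0.png

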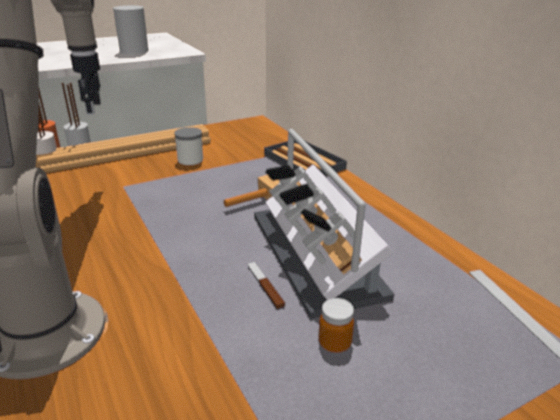

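The top view has the robot at the bottom, so +x is up and +y is left. The press is yawed slightly around (300,185), with knobs at about (249,188), (296,194) and (343,202). The side view shows the bar, the knobs and the jar at (337,325). Next I'll enlarge both.

Run:
```python
import cv2
a=cv2.imread("pics/top0.png")[130:235,205:395]; cv2.imwrite("pics/topc.png",cv2.resize(a,None,fx=4,fy=4,interpolation=cv2.INTER_CUBIC))
a=cv2.imread("pics/side0.png")[120:310,240:400]; cv2.imwrite("pics/sidec.png",cv2.resize(a,None,fx=3,fy=3,interpolation=cv2.INTER_CUBIC))
```

```text
(no output)
```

View pics/topc.png

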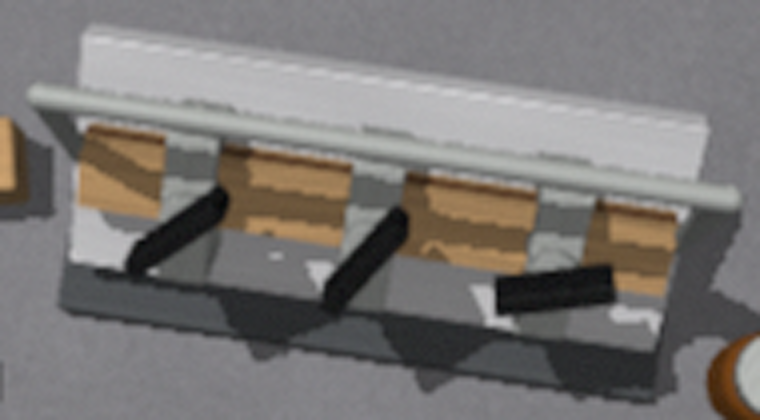

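View pics/sidec.png

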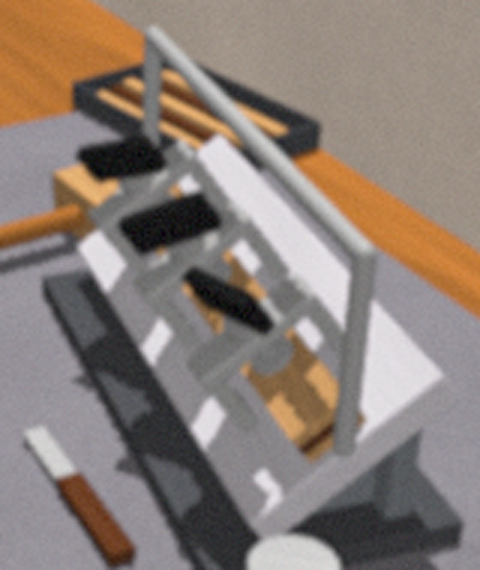

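```bash
cat > fit.py <<'E'
import cv2, numpy as np, pickle
from scipy.optimize import least_squares, minimize
from station import bot
C={}
for n in("side","top"):
    c=bot.read_camera(n); C[n]=c
pr=lambda n,P: cv2.projectPoints(np.float64(P).reshape(-1,3),C[n]["rvec"],C[n]["tvec"],C[n]["K"],None)[0][:,0]
def T(p,P):
    c,s=np.cos(p[2]),np.sin(p[2]); return np.float64(P)@np.array([[c,-s,0],[s,c,0],[0,0,1]]).T+[p[0],p[1],0]
n=np.array([-np.sin(np.radians(35)),0,np.cos(np.radians(35))]); u=np.array([0,1.,0]); w=np.cross(u,n)  # w: up-slope (+x)
G=[np.array([-.059,y,.184]) for y in(.12,0,-.12)]
# angle a: bar dir = cos a*u + sin a*w
def box(g,a):
    d=np.cos(a)*u+np.sin(a)*w; e=np.cross(n,d)
    return [g+sx*.0375*d+sy*.007*e+z*n for sx in(-1,1) for sy in(-1,1) for z in(-.024,.012)]
pts=[("top",(.001,.213,.252),(214.5,154.2)),("top",(.001,-.213,.252),(388.5,179.5)),("side",(.001,.205,.26),(291,129.5)),("side",(.001,-.205,.26),(361.7,201.5))]
for g,t in zip(G,[(249.5,187.5),(296.2,194.5),(344,202)]): pts.append(("top",g+.012*n,t))
f=lambda p: np.concatenate([pr(k,T(p,P))[0]-t for k,P,t in pts])
r=least_squares(f,[.5,0,0]); print("pts",r.x,np.round(r.fun,1))
M={}
for k in C:
    im=C[k]["img"].max(2); M[k]=(im<48).astype(np.uint8)
S=4
def hulls(p,k,sc=1):
    return [cv2.convexHull(np.float32(pr(k,T(p,box(g,a)))*sc)).astype(int) for g,a in zip(G,p[3:6])]
DT={}
def soft(p):
    tot=0
    for k in C:
        big=DT[k]
        for (g,a) in zip(G,p[3:6]):
            q=pr(k,T(p,box(g,a))); x0,y0=(pr(k,T(p,[g]))[0]).astype(int)-24
            m=np.zeros((48*S,48*S),np.uint8); h=cv2.convexHull(np.float32(q-[x0,y0]))
            cv2.fillConvexPoly(m,np.int32(np.round(h*S*16)),255,shift=4)
            m=cv2.resize(m,(48,48),interpolation=cv2.INTER_AREA)/255.
            tot+=((m-big[y0:y0+48,x0:x0+48])**2).sum()
    return tot
for k in C:
    im=C[k]["img"].max(2).astype(float); DT[k]=np.clip((75-im)/50,0,1)
best=None
for A in [(-.6,-.9,.1)]:
    p0=np.r_[r.x,A]
    s=minimize(soft,p0,method="Nelder-Mead",options=dict(initial_simplex=np.vstack([p0]+[p0+d for d in np.diag([.01,.01,.05,.3,.3,.3])]),maxiter=900,xatol=1e-4,fatol=.05))
    print(s.fun,np.round(s.x,4),"start",soft(p0))
np.save("p.npy",s.x); print("pts res",np.round(f(s.x[:3]),1))
if __name__=="__main__":
    out=[]
    for k,(x0,y0,x1,y1) in dict(top=(205,130,395,235),side=(240,120,400,240)).items():
        b=cv2.resize(C[k]["img"][y0:y1,x0:x1,::-1],None,fx=4,fy=4,interpolation=cv2.INTER_CUBIC)
        cv2.polylines(b,[h-np.array([x0,y0])*4 for h in hulls(s.x,k,4)],True,(0,0,255),1)
        base=np.float32([(-.1,-.22,0),(-.1,.22,0),(.1,.22,0),(.1,-.22,0)])
        cv2.polylines(b,[np.int32((pr(k,T(s.x,base))-[x0,y0])*4)],True,(0,255,0),1)
        cv2.polylines(b,[np.int32((pr(k,T(s.x,[(.001,-.205,.252),(.001,.205,.252)]))-[x0,y0])*4)],False,(255,0,0),1)
        out.append(cv2.copyMakeBorder(b,0,0,0,760-b.shape[1],0))
    cv2.imwrite("pics/ov.png",cv2.resize(np.vstack(out),None,fx=.66,fy=.66,interpolation=cv2.INTER_AREA))
E
python3 fit.py
```

```text
pts [ 0.63498359 -0.02266193 -0.18086278] [-2.5 -2.6  2.9 -1.1  0.4 -0.9  1.  -0.5 -1.   1.6 -0.1  1.9  0.2  1.8]
1248.4750500576702 [ 0.6316 -0.0213 -0.1719 -0.7382 -0.9708 -0.1696] start 1556.2469004229142
pts res [-3.2 -0.5  2.5 -0.4 -1.6 -0.8  0.  -0.6 -1.4  3.4 -0.4  3.3 -0.   2.8]
```

View pics/ov.png

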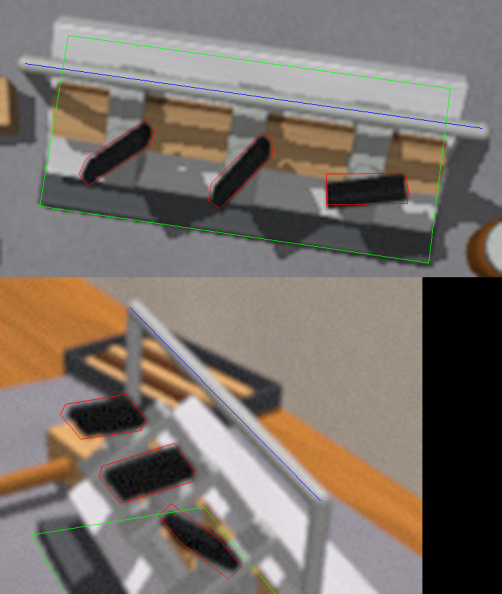

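The fit is good. The knob boxes, carrying bar and base outline line up to about 1 px (2.5 mm). Next I'll plan the approach to the middle knob.

```bash
cat > h.py <<'E'
import numpy as np, sys
from station import bot
from scipy.spatial.transform import Rotation as R, Slerp
P=[.633,-.022,-.172]; A=dict(l=-.738,m=-.971,r=-.17); Y=dict(l=.12,m=0,r=-.12)
n=np.array([-np.sin(np.radians(35)),0,np.cos(np.radians(35))]); u=np.array([0,1.,0]); w=np.cross(u,n)
Rp=R.from_euler('z',P[2])
def pose(k,up=0,a=None,flip=1,dx=0,dy=0):
    a=A[k] if a is None else a
    d=flip*(np.cos(a)*u+np.sin(a)*w); g=np.array([-.059,Y[k],.184])+(up-.019)*n+dx*w+dy*u
    return Rp.apply(g)+[P[0],P[1],0], Rp*R.from_matrix(np.c_[d,np.cross(-n,d),-n])
def cur():
    o=bot.get_obs(); q=o["tool_rot"]; return o["eef_pos"],R.from_quat(np.r_[q[1:],q[0]])
def rows(start,end,N,grip):
    s=Slerp([0,1],R.concatenate([start[1],end[1]])); out=[]; c=start
    for i in range(1,N+1):
        r=s(i/N); p=start[0]+(end[0]-start[0])*i/N
        t=c[1].inv().apply(p-c[0])*100; v=(c[1].inv()*r).as_rotvec(degrees=True)
        t=np.round(t,2); v=np.round(v,1); out.append(f"{grip} "+" ".join("%g"%x for x in np.r_[t,v]))
        c=(c[0]+c[1].apply(t/100), c[1]*R.from_rotvec(v,degrees=True))
    print("; ".join(out)); return c
def tell(k,**kw):
    p,r=cur(); tp,tr=pose(k,**kw); o=bot.get_obs()
    print("t",round(o["t"],2),"q",np.round(o["q"],2),"F",np.round(o["contact_force"],1),"M",np.round(o["torque"],2),"w",round(o["gripper_width"],3))
    print("to go tool cm",np.round(r.inv().apply(tp-p)*100,2),"deg",np.round((r.inv()*tr).as_rotvec(degrees=True),1))
E
python3 - <<'E'
from h import *
c=cur(); e=pose('m',up=.08); tell('m',up=.08); print(e[0], e[0]-c[0])
mid=(np.array([.45,.30,.36]),Slerp([0,1],R.concatenate([c[1],e[1]]))(.5))
c=rows(c,mid,12,1); c=rows(c,e,12,1)
E
```

```text
t 0.25 q [-1.29  0.48  0.02  1.56 -0.01  1.11 -0.08] F [-0.1  0.2 -0.3] M [ 0.01 -0.01 -0.  ] w 0.999
to go tool cm [-50.31 -47.74  -0.27] deg [-14.  -32.3  21.5]
[ 0.54039869 -0.00591363  0.23396827] [ 0.28707772 -0.63134118  0.00310034]
1 -2.54 -1.9 -1.07 -0.6 -1.3 0.9; 1 -2.59 -1.85 -1.04 -0.6 -1.4 0.9; 1 -2.64 -1.79 -0.99 -0.5 -1.3 0.9; 1 -2.7 -1.75 -0.95 -0.6 -1.4 0.9; 1 -2.74 -1.69 -0.9 -0.6 -1.3 0.9; 1 -2.79 -1.64 -0.85 -0.6 -1.4 0.9; 1 -2.83 -1.59 -0.8 -0.6 -1.3 0.9; 1 -2.88 -1.53 -0.75 -0.6 -1.4 0.9; 1 -2.92 -1.49 -0.7 -0.5 -1.3 0.9; 1 -2.96 -1.43 -0.64 -0.6 -1.4 0.9; 1 -2.99 -1.37 -0.59 -0.6 -1.3 0.8; 1 -3.02 -1.33 -0.53 -0.6 -1.4 0.9
1 -1.7 -1.91 1.29 -0.6 -1.3 0.9; 1 -1.7 -1.89 1.3 -0.6 -1.4 0.9; 1 -1.69 -1.88 1.33 -0.5 -1.3 0.9; 1 -1.7 -1.87 1.35 -0.6 -1.4 0.9; 1 -1.69 -1.85 1.37 -0.6 -1.3 0.9; 1 -1.69 -1.84 1.38 -0.6 -1.4 0.9; 1 -1.68 -1.83 1.42 -0.6 -1.3 0.9; 1 -1.68 -1.82 1.43 -0.5 -1.4 0.9; 1 -1.67 -1.8 1.45 -0.6 -1.3 0.9; 1 -1.67 -1.8 1.48 -0.6 -1.3 0.9; 1 -1.66 -1.78 1.49 -0.6 -1.4 0.9; 1 -1.65 -1.77 1.51 -0.6 -1.3 0.9
```

Call:
move_arm(commands="1 -2.6 -1.9 -1 -0.6 -1.3 0.9; 1 -2.6 -1.8 -1 -0.6 -1.4 0.9; 1 -2.6 -1.8 -1 -0.5 -1.3 0.9; 1 -2.7 -1.7 -0.9 -0.6 -1.4 0.9; 1 -2.7 -1.7 -0.9 -0.6 -1.3 0.9; 1 -2.8 -1.6 -0.9 -0.6 -1.4 0.9; 1 -2.8 -1.6 -0.8 -0.6 -1.3 0.9; 1 -2.9 -1.5 -0.7 -0.6 -1.4 0.9; 1 -2.9 -1.5 -0.7 -0.5 -1.3 0.9; 1 -3 -1.4 -0.6 -0.6 -1.4 0.9; 1 -3 -1.4 -0.6 -0.6 -1.3 0.8; 1 -3 -1.3 -0.5 -0.6 -1.4 0.9")

```text
t: 1.25
eef_pos: [0.4516, 0.2999, 0.3589]
tool_rot: [0.15, 0.28, 0.948, 0.033]
contact_force: [1.1, -0.3, 0.6]
gripper_width: 0.997
```

Call:
move_arm(commands="0.8 -1.7 -1.9 1 -0.6 -1.3 0.9; 0.8 -1.7 -1.9 1 -0.6 -1.4 0.9; 0.8 -1.7 -1.9 1 -0.5 -1.3 0.9; 0.8 -1.7 -1.9 1 -0.6 -1.4 0.9; 0.8 -1.7 -1.8 1 -0.6 -1.3 0.9; 0.8 -1.7 -1.8 1 -0.6 -1.4 0.9; 0.8 -1.7 -1.8 1 -0.6 -1.3 0.9; 0.8 -1.7 -1.8 1 -0.5 -1.4 0.9; 0.8 -1.7 -1.8 1 -0.6 -1.3 0.9; 0.8 -1.7 -1.8 1 -0.6 -1.3 0.9; 0.8 -1.7 -1.8 1 -0.6 -1.4 0.9; 0.8 -1.7 -1.8 1 -0.6 -1.3 0.9")

```text
t: 2.25
eef_pos: [0.5217, -0.0037, 0.2757]
tool_rot: [0.294, 0.359, 0.883, 0.065]
contact_force: [1.3, -0.1, 0.0]
gripper_width: 0.799
```

Run:
```python
from h import *
import cv2
tell('m',up=.08); tell('m')
p,r=cur(); c=bot.read_camera("wrist"); im=c["img"][:,:,::-1].copy(); H=c["hand_eye"]
def pj(X):
    x=r.inv().apply(X-p); x=(np.linalg.inv(H)@np.c_[x,np.ones(len(x))].T)[:3]; x=c["K"]@x; return (x[:2]/x[2]).T
for k in "lmr":
    g=np.array([-.059,Y[k],.184]); d=np.cos(A[k])*u+np.sin(A[k])*w; e=np.cross(n,d)
    X=np.array([g+a*.0375*d+b*.007*e+.012*n for a,b in((-1,-1),(1,-1),(1,1),(-1,1))])
    q=pj(Rp.apply(X)+[P[0],P[1],0])
    if k!="x": cv2.polylines(im,[np.int32(q)],True,(0,0,255),1); print(k,np.round(q.mean(0)))
cv2.imwrite("pics/w1.png",im)
```

```text
t 2.25 q [-0.78 -0.14  0.47  2.33  0.74  0.48 -0.08] F [ 1.3 -0.1  0. ] M [ 0.09  0.59 -0.01] w 0.799
to go tool cm [ 0.76 -0.41  4.49] deg [ 0.1 -0.  -0.1]
t 2.25 q [-0.78 -0.14  0.47  2.33  0.74  0.48 -0.08] F [ 1.3 -0.1  0. ] M [ 0.09  0.59 -0.01] w 0.799
to go tool cm [ 0.76 -0.42 12.49] deg [ 0.1 -0.  -0.1]
l [401. 115.]
m [273. 201.]
r [164. 275.]
```

View pics/w1.png

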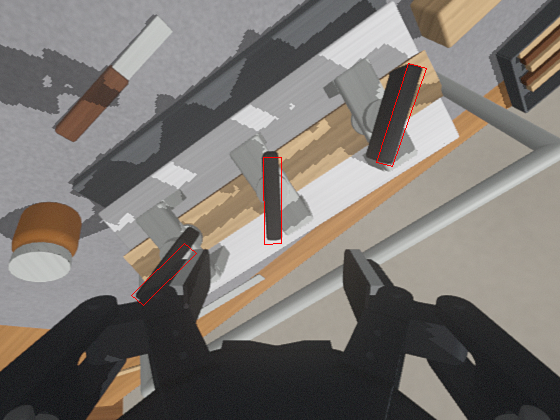

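The wrist view shows the middle knob's top centre at about (271,196) and my model has it at (273,201), so 3–4 mm off along tool x. I'll refine the fit using the knob silhouettes.

```bash
cat > wf.py <<'E'
from h import *
import cv2
from scipy.optimize import minimize
def wfit(keys,p0P,A0,yfix=True,rowmax=420,fn=None):
    p,r=cur(); c=bot.read_camera("wrist"); H=np.linalg.inv(c["hand_eye"]); K=c["K"]
    D=np.clip((75-c["img"].max(2).astype(float))/40,0,1)
    def pj(X):
        x=r.inv().apply(X-p); x=K@(H@np.c_[x,np.ones(len(x))].T)[:3]; return (x[:2]/x[2]).T
    def hull(k,v,a):
        Rr=R.from_euler('z',v[2]); g=np.array([-.059,Y[k],.184]); d=np.cos(a)*u+np.sin(a)*w; e=np.cross(n,d)
        X=np.array([g+i*.0375*d+j*.007*e+z*n for i in(-1,1) for j in(-1,1) for z in(-.024,.012)])
        return cv2.convexHull(np.float32(pj(Rr.apply(X)+[v[0],v[1],0])))
    roi=np.zeros(D.shape,np.uint8)
    for k in keys:
        h=hull(k,p0P,A0[k]); cv2.fillConvexPoly(roi,np.int32(h),1)
    roi=cv2.dilate(roi,np.ones((41,41))); roi[rowmax:]=0
    def cost(x):
        v=np.r_[x[:2],p0P[2]]; m=np.zeros((D.shape[0]*2,D.shape[1]*2),np.uint8)
        for k,a in zip(keys,x[2:]): cv2.fillConvexPoly(m,np.int32(np.round((hull(k,v,a)*2+.5)*16)),255,shift=4)
        m=cv2.resize(m,D.shape[::-1],interpolation=cv2.INTER_AREA)/255.
        return (((m-D)**2)*roi).sum()
    x0=np.r_[p0P[:2],[A0[k] for k in keys]]
    st=np.r_[.004,.004,[.1]*len(keys)]
    s=minimize(cost,x0,method="Nelder-Mead",options=dict(initial_simplex=np.vstack([x0]+[x0+d for d in np.diag(st)]),maxiter=400,xatol=1e-4,fatol=.1))
    print("cost",cost(x0),s.fun,np.round(s.x,4))
    if fn:
        im=c["img"][:,:,::-1].copy()
        for k,a in zip(keys,s.x[2:]): cv2.polylines(im,[np.int32(hull(k,np.r_[s.x[:2],p0P[2]],a))],True,(0,0,255),1)
        cv2.imwrite(fn,im)
    return s.x
E
python3 - <<'E'
from wf import *
for ks in("m","l","lm"): wfit(ks,P,A)
wfit("lmr",P,A,rowmax=248)
E
```

```text
cost 1240.6952991637831 1196.9045648308343 [ 0.6313 -0.0217 -1.04  ]
cost 1412.194695790081 1352.3212509611687 [ 0.6298 -0.0246 -0.6641]
cost 2644.0975865051905 2542.514622260669 [ 0.632  -0.0226 -0.7167 -0.9729]
cost 2898.419654219531 2741.6051751730106 [ 0.6299 -0.0231 -0.6541 -0.9336 -0.2706]
```

Run:
```python
from wf import *
im=bot.read_camera("wrist")["img"].max(2); np.set_printoptions(linewidth=250)
print(im[200,250:300]); print(im[140:260:4,271])
import wf
src=open('wf.py').read().replace("(75-c[","(90-c[").replace("/40","/20"); exec(src)
for ks in("m","l","lm"): wfit(ks,P,A)
wfit("lmr",P,A,rowmax=248)
```

```text
[148 148 151 153 155 156 156 151 141 139 139 128  90  63  62  68  68  66  66  68  69  70  67  69  68  72  68  67 138 193 190 188 189 195 196 195 195 194 195 195 195 194 196 197 196 182 149 137 129 117]
[164 162 165  78  60  67  70  67  70  67  70  69  68  70  70  70  68  69  74  73  69  76  75  73  73  89 221 222 221 159]
cost 389.255953479431 262.26052095347944 [ 0.631  -0.0215 -0.995 ]
cost 517.4984361783929 472.2404430988081 [ 0.6309 -0.0238 -0.725 ]
cost 929.8448135332565 766.0802998846598 [ 0.6314 -0.0219 -0.734  -0.9967]
cost 1174.506599384852 825.1512591311035 [ 0.6313 -0.0217 -0.6958 -1.0168 -0.3371]
```

```bash
sed -i 's/P=\[.633,-.022,-.172\]; A=dict(l=-.738,m=-.971/P=[.6312,-.0218,-.172]; A=dict(l=-.73,m=-1.0/' h.py; sed -i 's/(75-c\[/(95-c[/; s#/40#/20#' wf.py
python3 - <<'E'
from wf import *
tell('m'); wfit("m",P,A); wfit("lm",P,A)
E
```

```text
t 2.75 q [-0.78 -0.14  0.47  2.32  0.74  0.49 -0.07] F [-0.   0.9  0.1] M [ 0.09  0.57 -0.01] w 0.801
to go tool cm [ 0.76 -0.72 12.43] deg [ 0.1 -0.1 -1.6]
cost 240.117223183391 223.7925711264898 [ 0.6308 -0.0213 -1.001 ]
cost 728.2967608612073 708.4742772010765 [ 0.6319 -0.0223 -0.725  -0.9993]
```

Call:
move_arm(commands="0.6 0.4 -0.4 1 0 0 -0.8; 0.6 0.4 -0.3 1.4 0 0 -0.8; 0.6 0 0 2 0 0 0; 0.6 0 0 2 0 0 0; 0.6 0 0 2 0 0 0; 0.6 0 0 2 0 0 0; 0.6 0 0 1 0 0 0; 0.6 0 0 1 0 0 0; 0.6 0 0 0 0 0 0; 0 0 0 0 0 0 0; 0 0 0 0 0 0 0; 0 0 0 0 0 0 0", force=40)

```text
t: 3.85
eef_pos: [0.5823, -0.0134, 0.1721]
tool_rot: [0.296, 0.346, 0.888, 0.061]
contact_force: [12.6, 10.7, 3.4]
gripper_width: 0.186
```

Call:
move_arm(commands="0 0 0 0 0 0 0; 0 0 0 0 0 0 0; 0 0 0 0 0 0 0; 0 0 0 0 0 0 0")

```text
t: 4.18
eef_pos: [0.5829, -0.0127, 0.1725]
tool_rot: [0.296, 0.346, 0.888, 0.062]
contact_force: [-1.4, 4.3, 7.4]
gripper_width: 0.157
```

Run:
```python
from h import *
tell('m')
```

```text
t 4.18 q [-0.39  0.2   0.2   2.31  1.25  0.18 -0.57] F [-1.4  4.3  7.4] M [0.31 0.21 0.28] w 0.157
to go tool cm [ 0.08 -0.14  0.4 ] deg [ 0.3  0.1 -0. ]
```

Call:
move_arm(commands="0 0 0 0 0 0 6; 0 0 0 0 0 0 6; 0 0 0 0 0 0 6; 0 0 0 0 0 0 6; 0 0 0 0 0 0 6; 0 0 0 0 0 0 6; 0 0 0 0 0 0 0")

```text
t: 4.77
eef_pos: [0.5823, -0.0131, 0.1721]
tool_rot: [0.262, 0.606, 0.736, 0.15]
contact_force: [-1.7, 3.8, 7.3]
gripper_width: 0.161
```

Run:
```python
from h import *
tell('m')
```

```text
t 4.77 q [-0.39  0.2   0.21  2.31  1.25  0.17 -1.2 ] F [-1.7  3.8  7.3] M [0.4  0.38 0.11] w 0.161
to go tool cm [ 0.01 -0.09  0.39] deg [  0.2  -0.  -36.4]
```

Call:
move_arm(commands="0 0 0 0 0 0 6; 0 0 0 0 0 0 6; 0 0 0 0 0 0 6; 0 0 0 0 0 0 6; 0 0 0 0 0 0 6; 0 0 0 0 0 0 6; 0 0 0 0 0 0 0")

```text
t: 5.35
eef_pos: [0.5817, -0.0131, 0.1717]
tool_rot: [0.203, 0.803, 0.513, 0.224]
contact_force: [-4.9, 4.6, 7.6]
gripper_width: 0.155
```

```bash
cat >> h.py <<'E'
def tz(k='m'):
    p,r=cur(); o=bot.get_obs(); print("q6 %.4f q7 %.3f"%(o["q"][5],o["q"][6]),"Ftool",np.round(r.inv().apply(o["contact_force"]),1),"Mtool",np.round(r.inv().apply(o["torque"]),2))
    x=Rp.inv()*r; d=x.as_matrix()[:,0]; print("bar angle a=%.3f turned %.3f"%(np.arctan2(d@w,d@u),np.arctan2(d@w,d@u)-A[k]))
    tell(k)
E
python3 -c "
from h import *
tz()"
```

```text
q6 0.1736 q7 -1.826 Ftool [ 3.6 -1.1 -9.4] Mtool [0.75 0.18 0.13]
bar angle a=0.263 turned 1.263
t 5.35 q [-0.39  0.2   0.21  2.31  1.25  0.17 -1.83] F [-4.9  4.6  7.6] M [0.48 0.6  0.11] w 0.155
to go tool cm [-0.01 -0.    0.39] deg [  0.2  -0.1 -72.3]
```

Call:
move_arm(commands="0 0 0 0 0 0 6; 0 0 0 0 0 0 6; 0 0 0 0 0 0 6; 0 0 0 0 0 0 6; 0 0 0 0 0 0 6; 0 0 0 0 0 0 6; 0 0 0 0 0 0 0")

```text
t: 5.93
eef_pos: [0.5812, -0.0126, 0.1713]
tool_rot: [0.123, 0.923, 0.24, 0.275]
contact_force: [-7.0, 6.2, 7.1]
gripper_width: 0.156
```

```bash
python3 -c "
from h import *
tz()"
```

```text
q6 0.1726 q7 -2.454 Ftool [  1.2  -5.4 -10.3] Mtool [ 0.91 -0.42  0.13]
bar angle a=0.890 turned 1.890
t 5.93 q [-0.4   0.2   0.22  2.31  1.25  0.17 -2.45] F [-7.   6.2  7.1] M [0.58 0.81 0.15] w 0.156
to go tool cm [0.01 0.08 0.39] deg [ 1.000e-01 -2.000e-01 -1.083e+02]
```

Call:
move_arm(commands="0 0 0 0 0 0 6; 0 0 0 0 0 0 6; 0 0 0 0 0 0 6; 0 0 0 0 0 0 6; 0 0 0 0 0 0 0")

```text
t: 6.35
eef_pos: [0.5806, -0.0124, 0.1712]
tool_rot: [0.067, 0.952, 0.052, 0.294]
contact_force: [-12.6, 0.9, 15.1]
gripper_width: 0.158
```

```bash
python3 -c "
from h import *
tz()"
```

```text
q6 0.1744 q7 -2.863 Ftool [ -1.9   0.8 -19.6] Mtool [-0.06 -0.97 -5.56]
bar angle a=1.289 turned 2.289
t 6.35 q [-0.4   0.2   0.22  2.31  1.26  0.17 -2.86] F [-12.6   0.9  15.1] M [-3.26  1.48  4.36] w 0.158
to go tool cm [0.09 0.09 0.42] deg [ 1.000e-01 -2.000e-01 -1.312e+02]
```

Tool z moment jumped to −5.6 N·m after the drag had stayed around 0.13, which is the end stop. I'll press a little more and check it holds.

Call:
move_arm(commands="0 0 0 0 0 0 2; 0 0 0 0 0 0 0; 0 0 0 0 0 0 0")

```text
t: 6.6
eef_pos: [0.5806, -0.0124, 0.1712]
tool_rot: [0.063, 0.953, 0.04, 0.295]
contact_force: [-13.1, 0.9, 16.6]
gripper_width: 0.16
```

```bash
python3 -c "
from h import *
tz()"
```

```text
q6 0.1748 q7 -2.891 Ftool [ -1.5   1.  -21.1] Mtool [-0.31 -1.01 -6.36]
bar angle a=1.316 turned 2.316
t 6.6 q [-0.4   0.2   0.22  2.31  1.26  0.17 -2.89] F [-13.1   0.9  16.6] M [-3.9   1.58  4.89] w 0.16
to go tool cm [0.1  0.09 0.42] deg [ 1.000e-01 -2.000e-01 -1.327e+02]
```

Call:
move_arm(commands="0.6 0 0 0 0 0 0; 0.6 0 0 0 0 0 0; 0.6 0 0 0 0 0 0; 0.6 0 0 -1 0 0 0; 0.6 0 0 -2 0 0 0; 0.6 0 0 -2 0 0 0; 0.6 0 0 -2 0 0 0; 0.6 0 0 -2 0 0 0; 0.6 0 0 -2 0 0 0; 0.6 0 0 -1 0 0 0; 0.6 0 0 0 0 0 0")

```text
t: 7.52
eef_pos: [0.514, -0.0025, 0.2716]
tool_rot: [0.059, 0.953, 0.027, 0.297]
contact_force: [0.1, -0.5, -0.4]
gripper_width: 0.597
```

Run:
```python
from wf import *
tz('m'); tell('l',up=.1,flip=-1)
B=dict(A,m=1.25); wfit("m",P,B); wfit("lmr",P,B,fn="pics/w2.png")
```

```text
q6 0.4327 q7 -2.334 Ftool [-0.2  0.4  0.4] Mtool [ 0.1  -0.58  0.01]
bar angle a=1.342 turned 2.342
t 7.52 q [-0.35 -0.1   0.07  2.33  0.66  0.43 -2.33] F [ 0.1 -0.5 -0.4] M [ 0.07  0.59 -0.03] w 0.597
to go tool cm [-0.16 -0.12 12.5 ] deg [   0.3   -0.2 -134.2]
t 7.52 q [-0.35 -0.1   0.07  2.33  0.66  0.43 -2.33] F [ 0.1 -0.5 -0.4] M [ 0.07  0.59 -0.03] w 0.597
to go tool cm [  2.6  -11.82   2.53] deg [-0.2 -0.2 61.3]
cost 1475.2913341022684 910.0587235678586 [ 0.6314 -0.0212  1.0665]
cost 2446.211403306421 1695.482129950019 [ 0.6302 -0.021  -0.7318  1.0517 -0.2291]
```

View pics/w2.png

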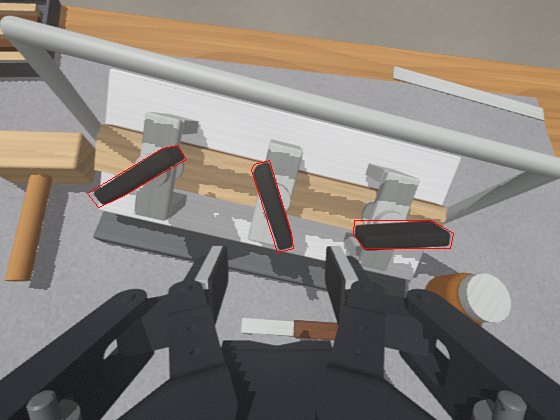

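The middle knob now stands at a≈1.06, turned about 2.06 rad to the stop. The pads slipped about 0.25 rad past that, which fits the 6 N·m reading. The wrist picture shows the knob at (273,205) and the other two untouched. Now the left knob.

```bash
sed -i 's/P=\[.6312,-.0218/P=[.631,-.0213/; s/r=-.17)/r=-.23)/' h.py
python3 - <<'E'
from h import *
c=rows(cur(),pose('l',up=.09),18,.6)
E
```

```text
0.6 0.15 -0.66 0.18 0 -0 -6.6; 0.6 0.23 -0.64 0.19 0 -0 -6.6; 0.6 0.29 -0.6 0.18 0 -0 -6.6; 0.6 0.37 -0.57 0.19 0 -0 -6.6; 0.6 0.43 -0.53 0.18 0 -0 -6.6; 0.6 0.49 -0.47 0.19 0 -0 -6.6; 0.6 0.53 -0.41 0.18 0.1 -0 -6.5; 0.6 0.58 -0.35 0.19 -0 -0 -6.6; 0.6 0.62 -0.28 0.18 -0 -0 -6.6; 0.6 0.64 -0.2 0.19 -0 -0 -6.6; 0.6 0.66 -0.13 0.18 -0 -0 -6.6; 0.6 0.68 -0.06 0.19 0 -0.1 -6.6; 0.6 0.67 0.03 0.18 0 0 -6.6; 0.6 0.67 0.1 0.18 0 0 -6.6; 0.6 0.66 0.18 0.19 0 0 -6.6; 0.6 0.62 0.25 0.18 0 0 -6.6; 0.6 0.6 0.32 0.19 0 0 -6.6; 0.6 0.55 0.39 0.18 0 0 -6.6
```

Call:
move_arm(commands="0.6 0.1 -0.7 0.2 0 0 -6.6; 0.6 0.2 -0.6 0.2 0 0 -6.6; 0.6 0.3 -0.6 0.2 0 0 -6.6; 0.6 0.4 -0.6 0.2 0 0 -6.6; 0.6 0.4 -0.5 0.2 0 0 -6.6; 0.6 0.5 -0.5 0.2 0 0 -6.6; 0.6 0.5 -0.4 0.2 0 0 -6.6; 0.6 0.6 -0.3 0.2 0 0 -6.6; 0.6 0.6 -0.3 0.2 0 0 -6.6; 0.6 0.6 -0.2 0.2 0 0 -6.6; 0.6 0.7 -0.1 0.2 0 0 -6.6; 0.6 0.7 -0.1 0.2 0 0 -6.6")

```text
t: 8.62
eef_pos: [0.5406, 0.075, 0.2475]
tool_rot: [0.235, 0.715, 0.631, 0.188]
contact_force: [-0.1, 0.2, -0.5]
gripper_width: 0.6
```

Call:
move_arm(commands="0.6 0.7 0 0.2 0 0 -6.6; 0.6 0.7 0.1 0.2 0 0 -6.6; 0.6 0.7 0.2 0.2 0 0 -6.6; 0.6 0.6 0.3 0.2 0 0 -6.6; 0.6 0.6 0.3 0.2 0 0 -6.6; 0.6 0.6 0.4 0.2 0 0 -6.6; 0.6 0 0 0 0 0 0")

```text
t: 9.2
eef_pos: [0.5543, 0.1164, 0.2373]
tool_rot: [0.284, 0.459, 0.836, 0.098]
contact_force: [1.0, -0.2, 0.7]
gripper_width: 0.599
```

Run:
```python
from wf import *
tz('l'); B=dict(A,m=1.06); x=wfit("l",P,B); wfit("lm",P,B)
```

```text
q6 0.5052 q7 -0.700 Ftool [-0.8  0.9 -0.1] Mtool [ 0.43  0.42 -0.02]
bar angle a=-0.739 turned -0.009
t 9.2 q [-0.5   0.09 -0.04  2.23  0.89  0.51 -0.7 ] F [ 1.  -0.2  0.7] M [0.11 0.59 0.03] w 0.599
to go tool cm [-0.35  0.    8.57] deg [-0.  -0.1  0.5]
cost 339.9804315647828 298.64835159554013 [ 0.6315 -0.0219 -0.7491]
cost 5683.43078046905 5621.674256055363 [ 0.6302 -0.0215 -0.7504  1.034 ]
```

Call:
move_arm(commands="0.6 -0.3 0 0.5 0 0 0; 0.6 0 0 2 0 0 0; 0.6 0 0 2 0 0 0; 0.6 0 0 2 0 0 0; 0.6 0 0 1 0 0 0; 0.6 0 0 1 0 0 0; 0.6 0 0 0 0 0 0; 0 0 0 0 0 0 0; 0 0 0 0 0 0 0; 0 0 0 0 0 0 0; 0 0 0 0 0 0 0; 0 0 0 0 0 0 0")

```text
t: 10.3
eef_pos: [0.6043, 0.1053, 0.172]
tool_rot: [0.285, 0.461, 0.834, 0.1]
contact_force: [3.0, 2.0, 3.5]
gripper_width: 0.157
```

Call:
move_arm(commands="0 0 0 0 0 0 0; 0 0 0 0 0 0 0; 0 0 0 0 0 0 6; 0 0 0 0 0 0 6; 0 0 0 0 0 0 6; 0 0 0 0 0 0 6; 0 0 0 0 0 0 6; 0 0 0 0 0 0 6; 0 0 0 0 0 0 0")

```text
t: 11.05
eef_pos: [0.6038, 0.1051, 0.1717]
tool_rot: [0.24, 0.698, 0.649, 0.183]
contact_force: [-0.7, 1.3, 6.8]
gripper_width: 0.153
```

```bash
python3 -c "
from h import *
tz('l')"
```

```text
q6 0.3438 q7 -1.565 Ftool [ 0.9  3.2 -6.1] Mtool [0.17 0.11 0.1 ]
bar angle a=-0.099 turned 0.631
t 11.05 q [-0.56  0.27  0.12  2.21  1.14  0.34 -1.56] F [-0.7  1.3  6.8] M [ 0.16  0.15 -0.02] w 0.153
to go tool cm [ 0.02 -0.16  0.28] deg [  0.2  -0.  -36.1]
```

Call:
move_arm(commands="0 0 0 0 0 0 6; 0 0 0 0 0 0 6; 0 0 0 0 0 0 6; 0 0 0 0 0 0 6; 0 0 0 0 0 0 6; 0 0 0 0 0 0 6; 0 0 0 0 0 0 6; 0 0 0 0 0 0 6; 0 0 0 0 0 0 6; 0 0 0 0 0 0 6; 0 0 0 0 0 0 0")

```text
t: 11.97
eef_pos: [0.6035, 0.1059, 0.1718]
tool_rot: [0.12, 0.926, 0.224, 0.278]
contact_force: [-5.4, -2.4, 16.2]
gripper_width: 0.158
```

```bash
python3 -c "
from h import *
tz('l')"
```

```text
q6 0.3102 q7 -2.565 Ftool [  2.3   5.8 -16.1] Mtool [-0.76 -0.   -6.45]
bar angle a=0.925 turned 1.655
t 11.97 q [-0.68  0.27  0.25  2.22  1.11  0.31 -2.57] F [-5.4 -2.4 16.2] M [-4.23  0.26  4.91] w 0.158
to go tool cm [-0.14 -0.03  0.32] deg [  0.3  -0.2 -94.8]
```

The left knob's end stop is felt too (−6.5 N·m). Releasing and checking.

Call:
move_arm(commands="0 0 0 0 0 0 2; 0 0 0 0 0 0 0; 0.6 0 0 0 0 0 0; 0.6 0 0 0 0 0 0; 0.6 0 0 0 0 0 0; 0.6 0 0 -1 0 0 0; 0.6 0 0 -2 0 0 0; 0.6 0 0 -2 0 0 0; 0.6 0 0 -2 0 0 0; 0.6 0 0 -2 0 0 0; 0.6 0 0 -2 0 0 0; 0.6 0 0 0 0 0 0")

```text
t: 12.97
eef_pos: [0.5403, 0.1156, 0.2628]
tool_rot: [0.111, 0.932, 0.199, 0.281]
contact_force: [0.4, 0.1, 0.3]
gripper_width: 0.602
```

Run:
```python
from wf import *
tz('l'); B=dict(A,m=1.06,l=.75); wfit("l",P,B); wfit("lm",P,B)
e=pose('r',up=.1,flip=-1); m=pose('r',up=.1,a=.9,flip=1)
print("right unflipped same yaw:"); tell('r',up=.1,a=.95)
```

```text
q6 0.5491 q7 -2.337 Ftool [ 0.5  0.1 -0.1] Mtool [ 0.41 -0.48  0.01]
bar angle a=0.980 turned 1.710
t 12.97 q [-0.7   0.02  0.15  2.24  0.81  0.55 -2.34] F [0.4 0.1 0.3] M [0.18 0.61 0.03] w 0.602
to go tool cm [-0.11 -0.1  11.44] deg [  0.1  -0.2 -98. ]
cost 1061.7699192618225 810.4271126489812 [ 0.6326 -0.0204  0.6681]
cost 4604.031661860823 4293.783703383315 [ 0.629  -0.022   0.6438  1.0116]
right unflipped same yaw:
t 13.07 q [-0.7   0.02  0.15  2.24  0.81  0.55 -2.34] F [ 0.6 -0.6  0.2] M [0.09 0.63 0.01] w 0.602
to go tool cm [-13.36  19.79   1.2 ] deg [-0.  -0.1 -1.6]
```

Cross-check: taking the thresholds as stop minus 0.12, the stop angles of the middle (1.05 − 2.6) and left (0.66 − 2.2) knobs give the same zero direction, about −1.55 rad. So the right knob should end near a≈0.86, about 62° of turn.

Run:
```python
from h import *
rows(cur(),pose('r',up=.09),12,.6)
```

```text
0.6 -1.11 1.65 0.18 0 -0 -5.8; 0.6 -1.28 1.53 0.19 0 -0 -5.7; 0.6 -1.42 1.39 0.18 0 -0 -5.8; 0.6 -1.55 1.25 0.18 0 -0 -5.8; 0.6 -1.67 1.08 0.19 0 -0 -5.8; 0.6 -1.77 0.9 0.18 0 -0 -5.7; 0.6 -1.86 0.73 0.18 0 -0 -5.8; 0.6 -1.91 0.53 0.19 0 -0 -5.8; 0.6 -1.96 0.34 0.18 0.1 -0 -5.7; 0.6 -1.99 0.14 0.18 -0 -0.1 -5.8; 0.6 -1.99 -0.06 0.19 -0 0 -5.8; 0.6 -1.97 -0.26 0.18 -0 0 -5.8
```

Call:
move_arm(commands="0.6 -1.1 1.7 0.2 0 0 -5.8; 0.6 -1.3 1.5 0.2 0 0 -5.7; 0.6 -1.4 1.4 0.2 0 0 -5.8; 0.6 -1.6 1.2 0.2 0 0 -5.8; 0.6 -1.7 1.1 0.2 0 0 -5.8; 0.6 -1.8 0.9 0.2 0 0 -5.7; 0.6 -1.8 0.7 0.2 0 0 -5.8; 0.6 -1.9 0.5 0.2 0 0 -5.8; 0.6 -2 0.3 0.1 0 0 -5.7; 0.6 -2 0.1 0.1 0 0 -5.8; 0.6 -2 0 0.1 0 0 -5.8; 0.6 -2 -0.3 0.1 0 0 -5.8")

```text
t: 14.07
eef_pos: [0.5102, -0.1149, 0.2418]
tool_rot: [0.247, 0.67, 0.679, 0.17]
contact_force: [0.2, -0.5, 0.5]
gripper_width: 0.597
```

Call:
move_arm(commands="0.6 0 0 0 0 0 0; 0.6 0 0 0 0 0 0")

```text
t: 14.23
eef_pos: [0.5103, -0.114, 0.242]
tool_rot: [0.247, 0.672, 0.677, 0.171]
contact_force: [0.6, 0.4, 0.5]
gripper_width: 0.601
```

Run:
```python
from wf import *
tz('r'); B=dict(A,m=1.06,l=.66); wfit("r",P,B); wfit("mr",P,B,fn="pics/w3.png")
```

```text
q6 0.2616 q7 -0.374 Ftool [ 0.3  0.8 -0.1] Mtool [ 0.56  0.15 -0.02]
bar angle a=-0.180 turned 0.050
t 14.23 q [-0.58 -0.09  0.62  2.38  0.49  0.26 -0.37] F [0.6 0.4 0.5] M [0.13 0.56 0.04] w 0.601
to go tool cm [-0.83  0.14  9.18] deg [-0.1  0.1 -2.9]
cost 598.7331295655517 256.4417339484813 [ 0.6292 -0.0216 -0.2791]
cost 1053.9324769319494 678.7357833525566 [ 0.6297 -0.0218  1.0188 -0.2809]
```

View pics/w3.png

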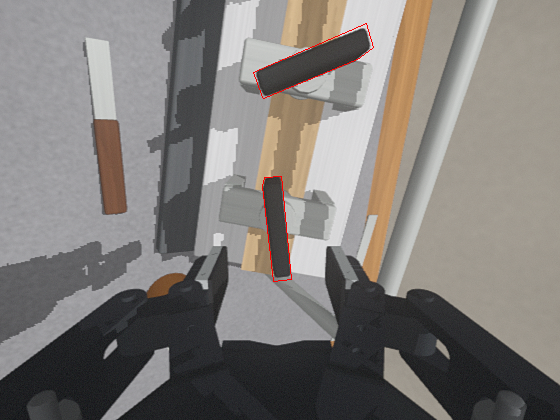

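```bash
sed -i 's/P=\[.631,-.0213/P=[.6295,-.0217/; s/r=-.23)/r=-.28)/' h.py; python3 -c "
from h import *
tz('r')"
```

```text
q6 0.2618 q7 -0.374 Ftool [-0.5 -0.1  0.2] Mtool [ 0.6   0.16 -0.02]
bar angle a=-0.183 turned 0.097
t 14.33 q [-0.58 -0.09  0.62  2.38  0.49  0.26 -0.37] F [-0.  -0.6 -0.2] M [0.14 0.6  0.04] w 0.6
to go tool cm [-1.04 -0.08  9.12] deg [-0.  -0.  -5.6]
```

Call:
move_arm(commands="0.6 -0.5 -0.1 0.5 0 0 -2.8; 0.6 -0.5 0 0.6 0 0 -2.8; 0.6 0 0 2 0 0 0; 0.6 0 0 2 0 0 0; 0.6 0 0 1 0 0 0; 0.6 0 0 0 0 0 0")

```text
t: 14.83
eef_pos: [0.5393, -0.126, 0.2144]
tool_rot: [0.246, 0.638, 0.713, 0.154]
contact_force: [0.5, 0.4, 0.1]
gripper_width: 0.601
```

```bash
python3 -c "
from h import *
tz('r')"
```

```text
q6 0.1693 q7 0.365 Ftool [0.3 0.5 0.2] Mtool [ 0.6   0.15 -0.  ]
bar angle a=-0.283 turned -0.003
t 14.83 q [-0.68  0.06  0.83  2.34 -0.13  0.17  0.37] F [0.5 0.4 0.1] M [ 0.09  0.61 -0.01] w 0.601
to go tool cm [ 0.   -0.68  5.1 ] deg [-1.2 -0.4  0.2]
```

The arm is running into its joint‑6 limit at the right knob: q6 0.169, 2 cm short. I'll check reachability with a kinematic model fitted to the readings, since the arm looks like an xArm7‑type chain (q6 ≈ q4−q2 with the tool down).

```bash
cat > fk.py <<'E'
from h import *
def fk(q,L):
    d1,d3,a3,a4,d5,a6,d7,y0=L
    def dh(a,al,d,th):
        ca,sa,c,s=np.cos(al),np.sin(al),np.cos(th),np.sin(th)
        return np.array([[c,-s,0,a],[s*ca,c*ca,-sa,-d*sa],[s*sa,c*sa,ca,d*ca],[0,0,0,1]])
    h=np.pi/2; T=np.eye(4)
    for a,al,d,o,i in [(0,0,d1,y0,0),(0,-h,0,0,1),(0,h,d3,0,2),(a3,h,0,0,3),(a4,h,d5,0,4),(0,h,0,0,5),(a6,-h,d7,0,6)]:
        T=T@dh(a,al,d,q[i]+o)
    return T
L0=[.267,.293,.0525,.0775,.3425,.076,.27,0]
E
python3 - <<'E'
from fk import *
D=[([-1.294,.478,.022,1.556,-.011,1.109,-.083],[.253,.6255,.2305]),([-.78,-.14,.47,2.33,.74,.48,-.08],[.5217,-.0037,.2757]),([-.39,.2,.2,2.31,1.25,.18,-.57],[.5829,-.0127,.1725]),([-.35,-.1,.07,2.33,.66,.43,-2.33],[.514,-.0025,.2716]),([-.5,.09,-.04,2.23,.89,.51,-.7],[.5543,.1164,.2373]),([-.7,.02,.15,2.24,.81,.55,-2.34],[.5403,.1156,.2628]),([-.58,-.09,.62,2.38,.49,.26,-.37],[.5103,-.114,.242]),([-.68,.06,.83,2.34,-.13,.17,.37],[.5393,-.126,.2144])]
p,r=cur(); print(r.as_matrix())
from scipy.optimize import least_squares
for q,e in D: print(np.round(fk(q,L0)[:3,3],3),e)
for y in(0,np.pi,1.57,-1.57):
    f=lambda L: np.ravel([fk(q,L)[:3,3]-e for q,e in D]); s=least_squares(f,L0[:-1]+[y]); print(np.round(s.x,4),np.abs(s.fun).max())
    print(fk(D[-1][0],s.x)[:3,:3].round(2).tolist())
E
```

```text
[[-0.06499376  0.83393752  0.54801827]
 [ 0.98584257  0.13872366 -0.09418163]
 [-0.15456469  0.53413852 -0.83114728]]
[ 0.171 -0.562  0.137] [0.253, 0.6255, 0.2305]
[ 0.388 -0.033  1.06 ] [0.5217, -0.0037, 0.2757]
[ 0.575 -0.166  0.937] [0.5829, -0.0127, 0.1725]
[ 0.389 -0.078  1.061] [0.514, -0.0025, 0.2716]
[ 0.523 -0.251  0.916] [0.5543, 0.1164, 0.2373]
[ 0.481 -0.232  0.949] [0.5403, 0.1156, 0.2628]
[0.362 0.055 1.095] [0.5103, -0.114, 0.242]
[0.457 0.037 1.05 ] [0.5393, -0.126, 0.2144]
[-0.0128  1.0695 -0.0218 -0.5389 -0.6028 -0.3235  0.5061 -0.4591] 0.22714916415214392
[[-0.58, -0.19, 0.79], [-0.1, -0.95, -0.3], [0.81, -0.26, 0.53]]
[ 0.4918 -1.0425 -0.1123  0.3896  0.8187  0.3152 -0.6353  2.6465] 0.1329933297562621
[[0.58, 0.22, -0.78], [0.08, 0.94, 0.33], [0.81, -0.26, 0.53]]
[ 0.4918 -1.0425 -0.1123  0.3896  0.8187  0.3152 -0.6353  2.6465] 0.1329956190402875
[[0.58, 0.22, -0.78], [0.08, 0.94, 0.33], [0.81, -0.26, 0.53]]
[-0.0128  1.0695 -0.0219 -0.5389 -0.6028 -0.3235  0.5061 -0.4591] 0.2271505574589081
[[-0.58, -0.19, 0.79], [-0.1, -0.95, -0.3], [0.81, -0.26, 0.53]]
```

```bash
cat > fk.py <<'E'
from h import *
from scipy.optimize import least_squares
D=[([-1.294,.478,.022,1.556,-.011,1.109,-.083],[.253,.6255,.2305],[0,.191,.982,0]),([-.78,-.14,.47,2.33,.74,.48,-.08],[.5217,-.0037,.2757],[.294,.359,.883,.065]),([-.39,.2,.2,2.31,1.25,.18,-.57],[.5829,-.0127,.1725],[.296,.346,.888,.062]),([-.35,-.1,.07,2.33,.66,.43,-2.33],[.514,-.0025,.2716],[.059,.953,.027,.297]),([-.5,.09,-.04,2.23,.89,.51,-.7],[.5543,.1164,.2373],[.284,.459,.836,.098]),([-.7,.02,.15,2.24,.81,.55,-2.34],[.5403,.1156,.2628],[.111,.932,.199,.281]),([-.58,-.09,.62,2.38,.49,.26,-.37],[.5103,-.114,.242],[.247,.672,.677,.171]),([-.68,.06,.83,2.34,-.13,.17,.37],[.5393,-.126,.2144],[.246,.638,.713,.154])]
def fk(q,L,sg):
    s1,s3,s5,s7=sg; d1,a2,d3,a4,d5,a6,d7,y0,y7=L
    p=np.array([0,0,d1]); r=R.identity()
    for ax,an,t in (('z',s1*q[0]+y0,0),('y',q[1],0),('z',s3*q[2],(a2,0,d3)),('y',q[3],0),('z',s5*q[4],(a4,0,d5)),('y',q[5],0),('z',s7*q[6]+y7,(a6,0,d7))):
        if t: p=p+r.apply(t)      # translation precedes this z rotation
        r=r*R.from_euler(ax,an)
    return p,r
def ident():
    best=None
    for k in range(16):
        sg=[1-2*(k>>i&1) for i in range(4)]
        def f(L):
            o=[]
            for q,e,t in D:
                p,r=fk(q,L,sg); o+=list(p-e)+list(.3*(r.inv()*R.from_quat(np.r_[t[1:],t[0]])).as_rotvec())
            return o
        for y7 in(0,1.6,3.1,-1.6):
            s=least_squares(f,[.35,0,.4,0,.4,0,.25,0,y7])
            if best is None or s.cost<best[0]: best=(s.cost,sg,s.x,np.abs(s.fun).max())
    return best
E
python3 -c "
from fk import *
b=ident(); print(b); np.savez('fk.npz',sg=b[1],L=b[2])"
```

```text
(np.float64(0.0007665368555803674), [-1, -1, -1, -1], array([ 0.36794858, -0.02045678,  0.5598041 ,  0.02569332,  0.508682  ,
        0.00771547,  0.39150905, -0.06465715,  1.51782752]), np.float64(0.016634460245841448))
```

```bash
python3 - <<'E'
s=open('fk.py').read()
s=s.replace("d1,a2,d3,a4,d5,a6,d7,y0,y7=L","d1,a2,d3,a4,d5,a6,d7,y0,y7,b1,b2,b3,b4=L").replace("p=np.array([0,0,d1]); r=R.identity()","p=np.array([0,0,d1]); r=R.identity()").replace("('y',q[1],0)","('y',q[1],(0,b1,0))").replace("(a2,0,d3)","(a2,b2,d3)").replace("(a4,0,d5)","(a4,b3,d5)").replace("(a6,0,d7)","(a6,b4,d7)").replace("0,y7])","0,y7,0,0,0,0])").replace("for k in range(16)","for k in [15]")
open('fk.py','w').write(s)
E
python3 - <<'E'
from fk import *
b=ident(); print(b); np.savez('fk.npz',sg=b[1],L=b[2]); L=b[2]; sg=b[1]
lo=np.array([-2.96,-.34,-1.41,.24,-1.37,.175,-2.96]); hi=np.array([2.96,2.1,1.46,2.43,4.51,1.92,2.96])
def ik(tp,tr):
    best=None; rng=np.random.default_rng(0)
    seeds=[D[i][0] for i in(2,4,6)]+[rng.uniform(lo,hi) for _ in range(25)]
    for s0 in seeds:
        f=lambda q:(lambda p,r:np.r_[p-tp,.3*(r.inv()*tr).as_rotvec()])(*fk(q,L,sg))
        s=least_squares(f,np.clip(s0,lo+.01,hi-.01),bounds=(lo,hi))
        if best is None or s.cost<best[0]-1e-9: best=(s.cost,s.x)
    return np.sqrt(2*best[0])*1000,np.round(best[1],2)
for up in(.09,.04,0):
    tp,tr=pose('r',up=up); print("sq",up,*ik(tp,tr))
for tl in(5,10,15):
    for sgn in(1,-1):
        tp,tr=pose('r'); g=tp-tr.apply([0,0,.019]) ; ax=Rp.apply(u)
        tr2=R.from_rotvec(ax*np.radians(sgn*tl))*tr; print(tl*sgn,tr2.as_matrix()[:,2].round(2),*ik(g+tr2.apply([0,0,.019]),tr2))
E
```

```text
(np.float64(3.815611993674976e-05), [-1, -1, -1, -1], array([ 2.85885511e-01,  2.06401470e-03,  5.40876876e-01, -2.57415058e-03,
        4.73158809e-01,  3.27567641e-03,  3.24426050e-01,  1.74510817e-03,
        1.57380524e+00,  3.01651238e-01, -3.32316793e-01, -3.13180331e-02,
       -9.65179275e-04]), np.float64(0.004237222718142529))
sq 0.09 5.624277478023365e-05 [-0.4  -0.07  0.47  2.37  0.35  0.24 -0.12]
sq 0.04 3.924319006219788e-06 [ 0.7   0.14 -0.64  2.3   0.88  0.18 -0.64]
sq 0 1.1288236811431314e-05 [ 0.61  0.24 -0.58  2.29  1.4   0.18 -1.14]
5 [ 0.49 -0.09 -0.87] 0.017810311685758414 [ 0.47  0.23 -0.41  2.24  0.67  0.22 -0.42]
-5 [ 0.63 -0.11 -0.77] 7.52139569592542e-05 [ 0.45  0.22 -0.4   2.36  2.31  0.18 -2.07]
10 [ 0.42 -0.07 -0.91] 3.264190782399243e-05 [ 0.24  0.22 -0.15  2.19  0.22  0.3   0.01]
-10 [ 0.7  -0.12 -0.71] 0.00015121426727205192 [ 0.64  0.27 -0.61  2.4   2.52  0.34 -2.24]
15 [ 0.34 -0.06 -0.94] 0.032594591742418286 [-0.11  0.24  0.26  2.15 -0.11  0.41  0.33]
-15 [ 0.75 -0.13 -0.64] 1.8852695904810562e-05 [ 1.01  0.42 -1.04  2.43  2.43  0.56 -2.05]
```

The fitted model (4 mm) shows the square-on pose barely reachable (q6≈0.18) and only with the elbow swung to the other side. A tool about 10° steeper is comfortable. So I'll tilt by 10° and use the fingers as a loose wrench, turning about the tool's own axis.

```bash
cat >> h.py <<'E'
def tilted(up,tl=10,a=None):
    tp,tr=pose('r',a=a); g=tp-tr.apply([0,0,.019]); tr2=R.from_rotvec(Rp.apply(u)*np.radians(tl))*tr
    return g+tr2.apply([0,0,.019-up]),tr2
def go(e):
    p,r=cur(); print("go cm",np.round(r.inv().apply(e[0]-p)*100,2),"deg",np.round((r.inv()*e[1]).as_rotvec(degrees=True),1))
E
python3 - <<'E'
from h import *
go(tilted(.06)); rows(cur(),tilted(.06),4,.6); go(tilted(.0))
E
```

```text
go cm [-0.15 -0.12 -0.86] deg [8.5 2.4 0.2]
0.6 -0.04 -0.03 -0.21 2.1 0.6 0; 0.6 -0.03 -0.04 -0.22 2.1 0.6 0.1; 0.6 -0.04 -0.04 -0.21 2.1 0.6 0; 0.6 -0.03 -0.05 -0.21 2.2 0.6 0.1
go cm [ 0.1  -1.    5.07] deg [8.5 2.4 0.2]
```

Call:
move_arm(commands="0.6 0 0 -0.6 2.1 0.6 0; 0.6 0 0 -0.2 2.1 0.6 0; 0.6 0 0 0 2.1 0.6 0; 0.6 0 -0.1 0 2.2 0.6 0; 0.6 0 0 0 0 0 0; 0.6 0 0 0 0 0 0")

```text
t: 15.33
eef_pos: [0.5328, -0.1272, 0.2212]
tool_rot: [0.184, 0.652, 0.727, 0.114]
contact_force: [-0.0, -0.9, 0.2]
gripper_width: 0.595
```

Run:
```python
from h import *
tz('r'); go(tilted(.06)); go(tilted(0))
```

```text
q6 0.4151 q7 0.368 Ftool [-1.  -0.  -0.2] Mtool [ 0.42  0.12 -0.01]
bar angle a=-0.278 turned 0.002
t 15.33 q [-0.69  0.09  0.86  2.24 -0.13  0.42  0.37] F [-0.  -0.9  0.2] M [0.07 0.43 0.01] w 0.595
to go tool cm [-0.06  0.4   6.01] deg [-9.6 -2.7  0.1]
go cm [0.02 0.09 0.04] deg [0.  0.1 0.1]
go cm [0.03 0.09 6.04] deg [0.  0.1 0.1]
```

Call:
move_arm(commands="0.6 0 0.1 1 0 0 0; 0.6 0 0 1.4 0 0 0; 0.6 0 0 1 0 0 0; 0.6 0 0 1 0 0 0; 0.6 0 0 0.6 0 0 0; 0.6 0 0 0.5 0 0 0; 0.6 0 0 0 0 0 0")

```text
t: 15.92
eef_pos: [0.5556, -0.1309, 0.1706]
tool_rot: [0.183, 0.652, 0.727, 0.114]
contact_force: [0.6, 0.9, 0.3]
gripper_width: 0.602
```

Run:
```python
from h import *
tz('r'); go(tilted(0))
```

```text
q6 0.3131 q7 0.662 Ftool [ 0.8  0.8 -0.1] Mtool [ 0.44  0.11 -0.05]
bar angle a=-0.278 turned 0.002
t 15.92 q [-0.47  0.24  0.67  2.23 -0.45  0.31  0.66] F [0.6 0.9 0.3] M [0.05 0.45 0.04] w 0.602
to go tool cm [-0.1   0.44  0.45] deg [-9.7 -2.7  0.1]
go cm [-0.01  0.13  0.48] deg [-0.1  0.   0.1]
```

Call:
move_arm(commands="0.28 0 0.1 0 0 0 0; 0.28 0 0 0 0 0 0; 0.28 0 0 0 0 0 0; 0.28 0 0 0 0 0 0; 0.28 0 0 0 0 0 6; 0.28 0 0 0 0 0 6; 0.28 0 0 0 0 0 6; 0.28 0 0 0 0 0 6; 0.28 0 0 0 0 0 6; 0.28 0 0 0 0 0 6; 0.28 0 0 0 0 0 0", force=30)

```text
t: 16.83
eef_pos: [0.5573, -0.1306, 0.1722]
tool_rot: [0.139, 0.845, 0.489, 0.166]
contact_force: [-1.2, -1.3, 1.7]
gripper_width: 0.281
```

Run:
```python
from h import *
tz('r'); go(tilted(0))
```

```text
q6 0.3411 q7 0.199 Ftool [-1.4  0.4 -2. ] Mtool [ 0.55 -0.29 -0.03]
bar angle a=0.344 turned 0.624
t 16.83 q [-0.61  0.27  0.84  2.23 -0.63  0.34  0.2 ] F [-1.2 -1.3  1.7] M [ 0.02  0.63 -0.01] w 0.281
to go tool cm [0.05 0.24 0.53] deg [-10.2   0.4 -36. ]
go cm [-0.06 -0.07  0.56] deg [ -0.    0.  -36.1]
```

Call:
move_arm(commands="0.28 0 0 0 0 0 6; 0.28 0 0 0 0 0 6; 0.28 0 0 0 0 0 6; 0.28 0 0 0 0 0 6; 0.28 0 0 0 0 0 5; 0.28 0 0 0 0 0 0")

```text
t: 17.33
eef_pos: [0.5569, -0.1302, 0.1718]
tool_rot: [0.093, 0.94, 0.264, 0.195]
contact_force: [-2.9, 2.0, 1.3]
gripper_width: 0.279
```

Run:
```python
from wf import *
tz('r'); wfit("r",P,dict(A,r=.6),fn="pics/w4.png")
```

```text
q6 0.3754 q7 -0.161 Ftool [-0.8 -2.6 -2.5] Mtool [ 0.63 -0.57 -0.08]
bar angle a=0.844 turned 1.124
t 17.33 q [-0.71  0.31  0.97  2.24 -0.77  0.38 -0.16] F [-2.9  2.   1.3] M [0.19 0.82 0.11] w 0.279
to go tool cm [0.18 0.25 0.51] deg [-10.2   3.  -64.7]
cost 5204.831461937717 4499.745341214917 [ 0.6213 -0.0295  0.3236]
```

View pics/w4.png

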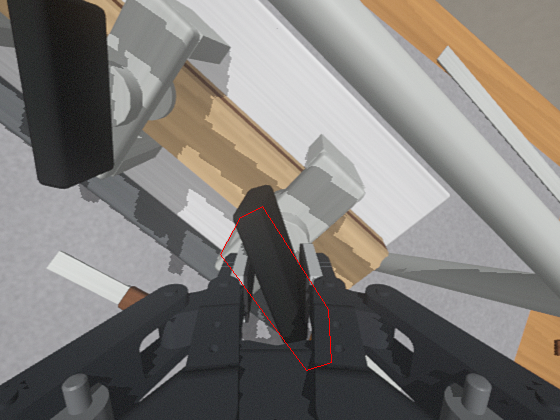

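The picture shows the bar (top at (257,195), bottom at (295,335)) wedged between the pads and lagging the tool by about 15°. The wrench is working, so I'll carry on to the stop.

Call:
move_arm(commands="0.28 0 0 0 0 0 6; 0.28 0 0 0 0 0 6; 0.28 0 0 0 0 0 6; 0.28 0 0 0 0 0 0")

```text
t: 17.72
eef_pos: [0.5569, -0.13, 0.1717]
tool_rot: [0.061, 0.97, 0.114, 0.207]
contact_force: [-3.2, 2.8, 0.2]
gripper_width: 0.282
```

Run:
```python
from h import *
tz('r')
```

```text
q6 0.4056 q7 -0.386 Ftool [-2.1 -3.3 -1.7] Mtool [ 0.76 -0.74 -0.09]
bar angle a=1.159 turned 1.439
t 17.72 q [-0.76  0.34  1.05  2.24 -0.87  0.41 -0.39] F [-3.2  2.8  0.2] M [0.49 0.91 0.25] w 0.282
to go tool cm [0.25 0.21 0.5 ] deg [-10.    4.7 -82.6]
```

Call:
move_arm(commands="0.28 0 0 0 0 0 4; 0.28 0 0 0 0 0 4; 0.28 0 0 0 0 0 0")

```text
t: 17.97
eef_pos: [0.5566, -0.13, 0.1716]
tool_rot: [0.048, 0.975, 0.05, 0.21]
contact_force: [-9.3, 3.3, 7.5]
gripper_width: 0.281
```

Run:
```python
from h import *
tz('r')
```

```text
q6 0.4211 q7 -0.481 Ftool [ -5.   -3.2 -10.9] Mtool [ 0.36 -0.91 -1.81]
bar angle a=1.292 turned 1.572
t 17.97 q [-0.78  0.36  1.08  2.24 -0.91  0.42 -0.48] F [-9.3  3.3  7.5] M [-0.5   1.07  1.68] w 0.281
to go tool cm [0.31 0.17 0.51] deg [ -9.9   5.5 -90. ]
```

Torque is rising (−1.8 N·m), so this is the stop. One more small push, then release and back off.

Call:
move_arm(commands="0.28 0 0 0 0 0 3; 0.28 0 0 0 0 0 0; 0.28 0 0 0 0 0 0")

```text
t: 18.22
eef_pos: [0.557, -0.1297, 0.1718]
tool_rot: [0.043, 0.976, 0.028, 0.211]
contact_force: [-10.3, 3.9, 8.8]
gripper_width: 0.281
```

Run:
```python
from h import *
tz('r')
```

```text
q6 0.4268 q7 -0.515 Ftool [ -5.5  -3.5 -12.5] Mtool [ 0.09 -0.71 -2.74]
bar angle a=1.338 turned 1.618
t 18.22 q [-0.79  0.36  1.09  2.24 -0.92  0.43 -0.52] F [-10.3   3.9   8.8] M [-1.08  0.91  2.46] w 0.281
to go tool cm [0.27 0.18 0.51] deg [ -9.8   5.7 -92.6]
```

Call:
move_arm(commands="0.6 0 0 0 0 0 0; 0.6 0 0 0 0 0 0; 0.6 0 0 0 0 0 0; 0.6 0 0 -1 0 0 0; 0.6 0 0 -2 0 0 0; 0.6 0 0 -2 0 0 0; 0.6 0 0 -2 0 0 0; 0.6 0 0 -2 0 0 0; 0.6 0 0 -2 0 0 0; 0.6 0 0 -2 0 0 0; 0.6 0 0 -1 0 0 0; 0.6 0 0 0 0 0 0")

```text
t: 19.22
eef_pos: [0.5071, -0.1146, 0.2467]
tool_rot: [0.024, 0.982, 0.022, 0.187]
contact_force: [0.8, 0.1, 1.3]
gripper_width: 0.605
```

Run:
```python
from wf import *
tz('r'); B=dict(A,m=1.05,l=.66,r=.85); wfit("r",P,B); wfit("lmr",P,B,fn="pics/w5.png")
```

```text
q6 0.5786 q7 -1.552 Ftool [ 1.2 -0.  -0.9] Mtool [ 0.12 -0.35 -0.03]
bar angle a=1.353 turned 1.633
t 19.22 q [-1.13 -0.1   1.21  2.23  0.18  0.58 -1.55] F [0.8 0.1 1.3] M [0.09 0.36 0.05] w 0.605
to go tool cm [2.1  1.47 9.34] deg [-13.6   6.3 -93.5]
cost 823.7063119953864 714.1364388696655 [ 0.628  -0.0216  0.8862]
cost 2423.014600153787 2187.1673875432525 [ 0.6293 -0.0213  0.5344  1.1226  0.8921]
```

View pics/w5.png

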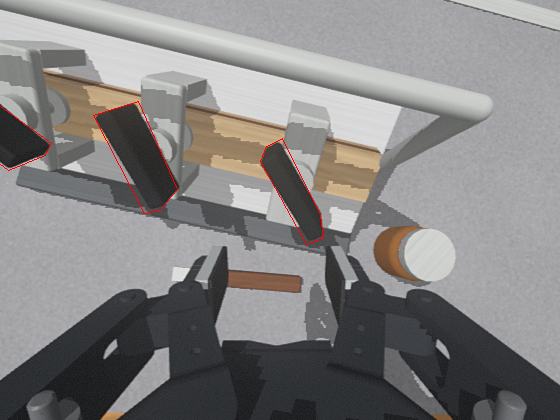

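The right knob stands at a≈0.89, against 0.86 predicted, so it is home. For a final check from the fixed cameras I'll lift clear first.

Call:
move_arm(commands="0.6 -2 0 -2 0 0 0; 0.6 -2 0 -2 0 0 0; 0.6 -2 0 -2 0 0 0; 0.6 -2 0 -2 0 0 0; 0.6 -2 0 -2 0 0 0; 0.6 -2 0 -2 0 0 0; 0.6 0 0 0 0 0 0; 0.6 0 0 0 0 0 0")

```text
t: 19.98
eef_pos: [0.3932, -0.1176, 0.2939]
tool_rot: [0.023, 0.983, 0.02, 0.183]
contact_force: [-0.4, -0.1, -0.2]
gripper_width: 0.6
```

Run:
```python
from h import *
import cv2
tz('r'); out=[]
for k,(x0,y0,x1,y1) in dict(top=(160,130,420,260),side=(215,110,405,360)).items():
    c=bot.read_camera(k); f=3 if k=="top" else 2
    out.append(cv2.resize(c["img"][y0:y1,x0:x1,::-1],None,fx=f,fy=f,interpolation=cv2.INTER_CUBIC))
    cv2.imwrite(f"pics/{k}9.png",c["img"][:,:,::-1])
h=max(o.shape[0] for o in out); 
im=np.hstack([cv2.copyMakeBorder(o,0,h-o.shape[0],0,0,0) for o in out]); cv2.imwrite("pics/end.png",cv2.resize(im,None,fx=.68,fy=.68,interpolation=cv2.INTER_AREA))
```

```text
q6 0.7744 q7 -1.615 Ftool [-0.5  0.1  0. ] Mtool [ 0.01 -0.41  0.02]
bar angle a=1.356 turned 1.636
t 19.98 q [-0.37 -0.33  0.4   2.31  0.22  0.77 -1.61] F [-0.4 -0.1 -0.2] M [ 0.    0.41 -0.03] w 0.6
to go tool cm [11.11  1.28 17.82] deg [-14.    6.6 -93.8]
```

View pics/end.png

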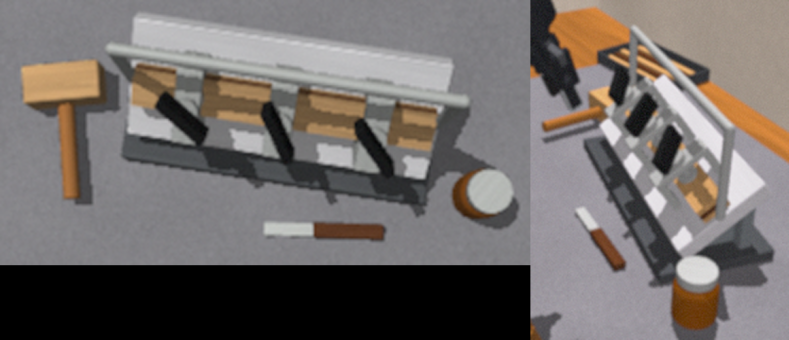

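All clear of the press, with the jar, mallet and knife in place. Now a numeric check of the final knob angles in the top view, then hand-in.

Run:
```python
from h import *
import cv2
from scipy.optimize import minimize
c=bot.read_camera("top"); D=np.clip((75-c["img"].max(2).astype(float))/50,0,1); S=8
P0=np.array(P)
for k,a0 in dict(l=.66,m=1.05,r=.88).items():
    def cost(x):
        g=np.array([-.059,Y[k],.184]); d=np.cos(x[0])*u+np.sin(x[0])*w; e=np.cross(n,d)
        X=Rp.apply([g+i*.0375*d+j*.007*e+z*n for i in(-1,1) for j in(-1,1) for z in(-.024,.012)])+[P0[0]+x[1]/100,P0[1]+x[2]/100,0]
        q=cv2.projectPoints(X,c["rvec"],c["tvec"],c["K"],None)[0][:,0]; o=np.array(O[k])
        m=np.zeros((40*S,40*S),np.uint8); cv2.fillConvexPoly(m,np.int32(np.round(cv2.convexHull(np.float32((q-o+.5)*S))*16)),255,shift=4)
        return ((cv2.resize(m,(40,40),interpolation=cv2.INTER_AREA)/255.-D[o[1]:o[1]+40,o[0]:o[0]+40])**2).sum()
    O=dict(l=(229,168),m=(276,174),r=(324,182))
    s=min((minimize(cost,[b,0,0],method="Nelder-Mead",options=dict(initial_simplex=[[b,0,0],[b+.2,0,0],[b,.3,0],[b,0,.3]])) for b in(a0-.2,a0+.2)),key=lambda s:s.fun)
    print(k,np.round(s.x,2),"value est %.2f"%(s.x[0]+1.545),round(s.fun,1))
```

```text
l [0.7  0.23 0.11] value est 2.24 88.3
m [ 1.09 -0.    0.11] value est 2.64 78.1
r [ 0.91 -0.19  0.12] value est 2.45 71.3
```

```bash
python3 -c "
from station import bot
print(bot.hand_in())"
```

```text
the job is handed in; nothing more can be done
None
```

All three clamp knobs are at their end stops, the middle one first, then left, then right. I handed the job in at about t = 20 s of the 64 s allowed; no verdict is reported.

- **Feel:** drag while turning was about 0.1 N·m. It rose to about 6.4 N·m at the middle stop, 6.5 at the left and 2.7 at the right.
- **Final angles:** a last fit in the top camera put the knobs at about 2.64 rad (middle), 2.24 (left) and 2.45 (right). The stops implied by the judging thresholds are 2.6, 2.2 and 2.4. I took the zero direction of these angles from those same thresholds and the middle and left stops. So only the right knob and the agreement between knobs are independent checks.
- **Bystanders:** the jar, mallet and knife show no visible shift in the last pictures. The gripper is open, clear of everything, with no contact force.

Some things did not go cleanly or did not agree:

- **Right knob:** the square-on grip ran joint 6 into its lower limit, with one reading of 0.1693 rad against the stated 0.17. The arm stopped about 2 cm short. I tilted the tool 10° steeper and turned that knob with the fingers as a loose wrench, without clamping it.
- **Slip:** the pads slipped about 0.25 rad past the middle knob's stop and about 0.3 rad past the left one's. I read the final angles from the camera, not from the tool.
- **Wrist view:** one fit put the left knob at 0.53 rad along its bar direction, just short of the 0.535 needed. The left knob was cut off by the frame there. Other fits gave 0.64 to 0.70.

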